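# Thread the salinity probe into its two-plate stand

## Robot

A 6-joint arm with a two-finger parallel gripper is mounted at the origin on the work surface. World frame = base frame: x ahead of the robot, y to its left, z up, the work surface at z = 0. Lengths are in m, angles in rad, forces in N, time in s.
With the tool pointing down it reaches from about 0.3 to 0.875 m from the base axis. Payload 6.4 kg.
Tool frame: the origin (TCP) lies at the centre of the arm's flange, where the gripper is bolted on; the fingertips stand 166 mm ahead of it and the grasp point (between the pads) lies 147 mm ahead of it; z points along the fingers, y is the line along which they close (so a half turn about z gives the same grasp; the last joint's range is limited). The gripper opens to 88 mm and grips with 3 to 60 N. Pads are 18 mm wide; open, the fingers measure 123 mm over their backs; the gripper's body (75 mm by 187 mm) begins 45 mm behind the grasp point.
Start: joints at [-1.339, 0.181, 1.607, -0, 1.354, -0.206], TCP at [0.244, -0.521, 0.405] pointing down, gripper open.
Joint ranges: [-2.99, 2.99], [-0.89, 2.07], [0.3, 2.58], [-1.14, 4.28], [0, 2.63], [-3.12, 3.12]. Speed limits (rad/s): [2.57, 2.57, 3.01, 3.14, 3.14, 3.14].

## Interface

Orientations are given as a unit quaternion [w, x, y, z].
In Python, from workcell import bot gives the robot as it stands. The module is installed in compiled form; this text tells all that it offers.
- The arm moves only by the tool jog_arm, never from a script. Its argument "moves" is a list of rows, each a list of 7 numbers: the turn, a rotation vector about the tool's x, y, z in units of 6 degrees (1.0 is 6 degrees), then the shift along the tool's x, y, z in units of 30 mm (1.0 is 30 mm), then the closure, from -1 (fully open) to 1 (shut), so that 0 is half open. A call has 1 to 5 rows; each row is the pose to reach, as a shift and turn from the pose commanded when the call began, along the tool's axes at that moment; what a row does not reach only later rows make up. A row lasts 1/12 s, in which the tool goes at most 41.7 mm and 7.16 degrees, less where a joint would pass 70% of its speed; a pose out of reach is approached as far as the arm can. A call with a gripper value outside its range is refused whole. The fingers move at their own pace and stop on an object; the grip force is fixed at half the most. Time passes only in rows, so rows that repeat a pose let the fingers close. It gives the time, the measured TCP pose, the force, the opening and the grip force at its end, in the units of the state.
- bot.sense(): the state, without advancing time (a new reading comes with each control period).
- bot.grab_frame(name): name is "side" or "top"; returns the picture (400x640x3 uint8, blue, green, red); there is no depth.
- bot.calibration(name): a dict with "fovy" (degrees; the focal length in pixels is half the picture's height over the tangent of half this angle, whatever the lens; pixels are square), "cx", "cy" (the principal point, pixels), "rvec" (rotation vector, rad) and "tvec" (3), from world to camera coordinates, as OpenCV has them. Camera axes: x right, y down, z forward; pixel columns grow to the right and rows downward; lengths in m; the calibration is good to about 2 mm. A picture is of the moment at which its call begins. calibration takes no time and is no camera call.
- bot.job_done(): hands the job in; it is judged then, once.
Trained networks look in the newest picture that a camera, given by its name, has taken for a name from the list of things; names that differ only in an ending like _2 or _b are one class to them, and where a whole thing is asked for, a point or a joint stands for the part that bears it (a point fixed in the world has none). Each returns a list of dicts, best first, with "confidence" (0 to 1); they miss things now and then, are a little off and sometimes report something else, mostly with a low value. They report only what shows in the picture. A call takes as long as a camera call. They do not tell look-alikes from the thing itself.
- bot.outline_of(camera, query): "pixels" (400x640 bool, what is visible of it) and "pixel" ([column, row] in pixels, amid what is visible of it).
The state is a dict: "time": time; "q": joint angles; "qd": joint speeds; "joint_torque": joint torques, N m; "tool_pos": TCP position; "tcp_rot": TCP orientation; "contact_force": force on the tool from outside, world axes, zero at the start; "moment": the same for the moment, N m; "gripper_width": finger opening in m; "gripper_force": force on a finger pad.
Only numpy, scipy, OpenCV 4.12 (cv2) and the standard library are available. Lean on these libraries where they do the work, as an engineer would, in place of code of your own. Each camera call takes 0.05 s, during which the arm holds its last target. There are 200 camera calls.

## Task

Take the salinity probe out of the white parking block and thread its steel shaft down through the upper plate of the probe stand and then through the lower one, until the handle's shoulder sits flat on the upper plate, and let go. The sensor tip is delicate: feel for the hole with light pressure and never press hard (30 N at the very most) against the stand. Leave the bottle, jar and dish where they are.

Things in the scene. Friction and masses are not known exactly. Their poses are not given: they have to be found in the camera images.
- probe: Probe, 140 mm, 0.1-0.2 kg: round steel shaft, 10 mm diameter, 80 mm long, last 1 mm tapered to 8 mm, under a square grey handle 24 x 24 x 60 mm whose flat underside is the shoulder. Origin: centre of the shaft's tip; z up to the handle, x and y normal to its faces; shoulder at z = 80 mm. Starts upright in the block, shoulder on the block's top, 90 mm above the table; lift 80 mm to free it.
- block: White plastic parking block, 70 x 90 x 90 mm high (x, y, z), fixed to the table, with a 15 mm vertical hole through its middle that holds the probe. Origin: centre of its underside.
- stand: Stand fixed to the table: grey base 120 x 170 x 16 mm (x, y, z), origin at the centre of its underside, z up. It carries a bracket, open on its +x side, with an upper and a lower horizontal plate. Each has a round vertical 12 mm hole, both at x = 0 and at one common y anywhere from +4 to +40 mm here: the bracket is clamped anywhere along its y track (over 50 N shifts it), which is not measured.
- upper_plate (a point): Point at the top face of the upper plate, 115 mm over the stand's origin; axes as the stand's. Aluminium plate 74 x 90 mm (x, y), 10 mm thick. Its chamfered hole, in the middle of its y width, is NOT at this point but 4 to 40 mm from it towards +y: look for it or feel for it with the tip, lightly. Sunk fully, the shoulder rests on this face and the tip is 35 mm over the stand's origin.
- lower_plate (a point): Point over the base centre, level with the top of the lower plate's white bush, 62 mm over the stand's origin; axes as the stand's. Bush 28 mm square, 10 mm thick; its chamfered 12 mm hole lies under the upper hole (same unmeasured y). The bush floats up to 3 mm either way along x and may start 2 mm off; the tapered shaft moves it aside with a few newtons.
- reagent: Bystander: black reagent bottle with white cap and paper label, 52 mm diameter, 110 mm tall, loose; origin under its centre.
- jar: Bystander: white plastic jar, 48 mm diameter, 85 mm tall, loose; origin under its centre.
- dish: Bystander: shallow white dish, 70 mm diameter, 14 mm tall, loose; origin under its centre.
There are look-alikes about, which are no part of the job. Of the things that look like the probe, the largest one is meant.

How it is judged:
By the outcome, as a careful person would: the job done as asked, in the order asked, and still so for the second after the job is handed in, with the robot touching nothing.
It also fails if it takes over 70 s, if anything falls off the work surface, if the arm or the gripper's body presses on something with over 40 N, if the wrist force passes 120 N, or if a joint passes its speed limit or range.

## Working session

There is one attempt and no reset: what is moved stays moved. The work goes in short steps, Python scripts to look and compute and a tool call to move; the robot and the scene stay as the last step left them, time stands still between calls to the robot, and variables do not carry over. Pictures are saved under pics/ and viewed, at most 10 in all, crops included, and the job is handed in when it is done.

Besides the shell and the picture viewer there is one more tool, called after "Request:" by a JSON object that holds its "method" and its "body", one argument or row to a line. jog_arm: Moves the arm, as the interface text tells. Its arguments: {"type":"object","properties":{"moves":{"type":"array"}},"required":["moves"]}

```bash
mkdir -p pics; cat > h.py <<'E'
import numpy as np, cv2
from workcell import bot
def cam(n):
    c=bot.calibration(n); f=200/np.tan(np.radians(c["fovy"])/2)
    K=np.array([[f,0,c["cx"]],[0,f,c["cy"]],[0,0,1]]); return K,np.array(c["rvec"],float),np.array(c["tvec"],float)
def proj(n,P):
    K,r,t=cam(n); return cv2.projectPoints(np.array(P,float).reshape(-1,1,3),r,t,K,None)[0].reshape(-1,2)
def ray(n,px):
    K,r,t=cam(n); R=cv2.Rodrigues(r)[0]; d=R.T@np.linalg.inv(K)@[px[0],px[1],1]; return -R.T@t,d/np.linalg.norm(d)
def atz(n,px,z):
    o,d=ray(n,px); return o+d*(z-o[2])/d[2]
E
python3 - <<'E'
from h import *
for n in("side","top"):
    im=bot.grab_frame(n); cv2.imwrite(f"pics/{n}0.png",im)
    print(n,bot.calibration(n),ray(n,(320,200)))
    for q in["probe","block","stand","upper_plate","lower_plate","reagent","jar","dish"]:
        try:
            for o in bot.outline_of(n,q):
                ys,xs=np.nonzero(o["pixels"]); print(q,round(o["confidence"],2),np.round(o["pixel"]),xs.min(),xs.max(),ys.min(),ys.max())
        except Exception as e: print(q,e)
s=bot.sense();print(s)
E
```

```text
side {'fovy': 49.14355275647653, 'cx': 327.80714570172313, 'cy': 203.16513565829348, 'rvec': array([ 2.07817576, -0.31913323,  0.15290019]), 'tvec': array([-0.55108887,  0.16708101,  0.94483531])} (array([ 0.32988493, -0.86345293,  0.60823822]), array([ 0.22220286,  0.8387439 , -0.4971263 ]))
probe 0.94 [295. 246.] 286 304 230 263
probe 0.88 [347. 276.] 338 351 260 304
probe 0.66 [251. 269.] 241 253 252 297
block 0.84 [296. 280.] 276 318 244 311
stand 0.9 [301. 200.] 281 328 161 228
upper_plate 0.69 [303. 200.] 281 329 159 228
lower_plate 0.67 [302. 201.] 281 328 161 228
reagent 0.8 [385. 206.] 372 393 180 225
jar 0.84 [249. 237.] 237 260 218 257
dish 0.56 [415. 297.] 398 432 284 307
top {'fovy': 44.693086381321706, 'cx': 324.6713871624921, 'cy': 204.4535463625922, 'rvec': array([ 2.12711616, -2.13961653,  0.14536844]), 'tvec': array([-0.03997809,  0.57276752,  1.16653663])} (array([ 0.38727427, -0.06403025,  1.23951094]), array([ 0.16214212,  0.02663318, -0.98640793]))
probe 0.66 [416. 215.] 407 417 212 221
probe 0.61 [391. 250.] 383 397 243 255
block 0.89 [382. 251.] 364 408 234 26
[... 305 characters left out ...]
ray([-1.33929173e+00,  1.80761329e-01,  1.60695203e+00,  3.01135952e-05,
        1.35380297e+00, -2.06292033e-01]), 'qd': array([-6.92197867e-04,  9.33041926e-05, -6.76349665e-04, -6.66838204e-04,
        5.90449281e-04, -2.80699120e-04]), 'joint_torque': array([-2.45855435e-04, -4.33832610e+01, -3.42167509e+01,  7.01407716e-02,
        3.07987723e-02,  6.72387586e-06]), 'tool_pos': array([ 0.24379891, -0.52078742,  0.40475944]), 'tcp_rot': array([3.79733462e-05, 9.76137980e-01, 2.17151195e-01, 1.51837235e-05]), 'contact_force': array([-1.02843894,  0.08358666,  0.11430537]), 'moment': array([-0.05231491, -0.01586963, -0.02441662]), 'gripper_force': 0.0, 'gripper_width': 0.08808212752402968}
```

```bash
python3 - <<'E'
from h import *
s=cv2.imread("pics/side0.png"); t=cv2.imread("pics/top0.png")
a=cv2.resize(s[130:330,210:450],(720,600),interpolation=cv2.INTER_CUBIC)
b=cv2.resize(t[110:310,200:440],(720,600),interpolation=cv2.INTER_CUBIC)
cv2.imwrite("pics/s1.png",a);cv2.imwrite("pics/t1.png",b)
E
```

```text
(no output)
```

View pics/s1.png

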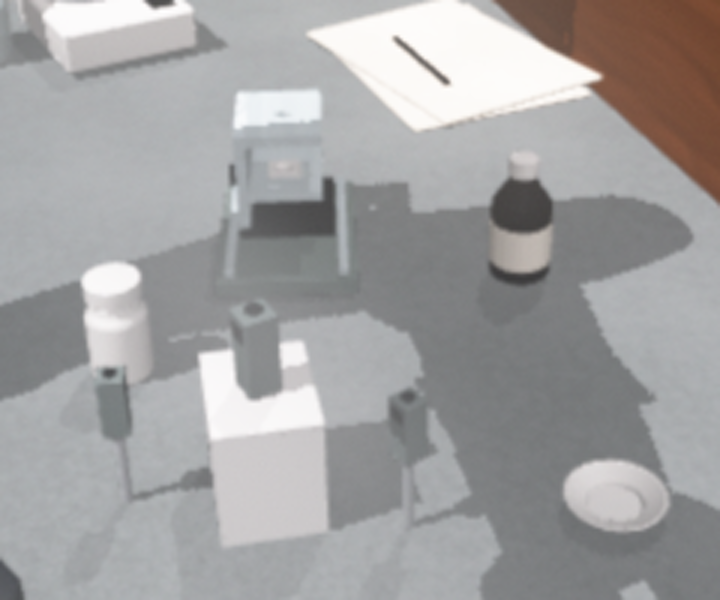

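View pics/t1.png

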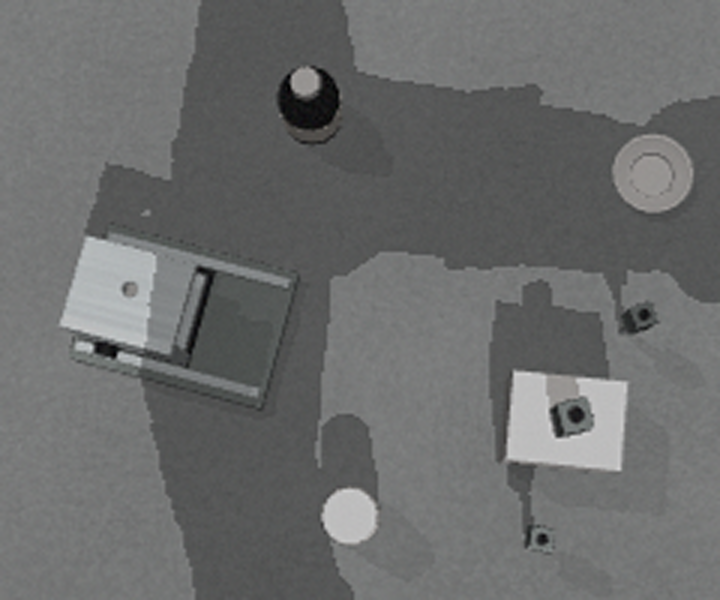

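Probe candidates in the side image are (295,246) in the white block, (347,276) and (251,269). The last two stand without a block and are visibly smaller. The one in the block is the largest and matches the description. In the top image its handle top is at about (392,249) and the upper plate's hole is at about (243,206). I'll confirm with one enlarged crop.

```bash
python3 - <<'E'
from h import *
s=cv2.imread("pics/side0.png"); t=cv2.imread("pics/top0.png")
print("probe top",atz("top",(391.7,248.7),.15),"hole",atz("top",(243,206.3),.115))
for n in ("top","side"): print(n, ray(n,(320,200))[0])
# triangulate handle top centre
def tri(a,b):
    o1,d1=ray("top",a);o2,d2=ray("side",b)
    A=np.stack([d1,-d2],1);x=np.linalg.lstsq(A,o2-o1,rcond=None)[0]
    p,q=o1+d1*x[0],o2+d2*x[1]; return (p+q)/2,np.linalg.norm(p-q)
print(tri((391.7,248.7),(294.7,232.5)))
print(tri((243,206.3),(303.5,168)))
f=lambda im,x,y,w:cv2.resize(im[y:y+w,x:x+w],(400,300) if 0 else (300,300),interpolation=cv2.INTER_CUBIC)
o=np.vstack([np.hstack([f(t,374,230,38),f(t,216,180,60)]),np.hstack([f(s,280,222,45),f(s,275,152,60)])])
cv2.imwrite("pics/z1.png",o)
E
```

```text
probe top [ 0.45515311 -0.19418341  0.15      ] hole [0.5584884  0.14699997 0.115     ]
top [ 0.38727427 -0.06403025  1.23951094]
side [ 0.32988493 -0.86345293  0.60823822]
(array([ 0.4556217 , -0.19412783,  0.1511126 ]), np.float64(0.001083560012700308))
(array([0.55750893, 0.14750638, 0.11322754]), np.float64(0.0025040476925681015))
```

View pics/z1.png

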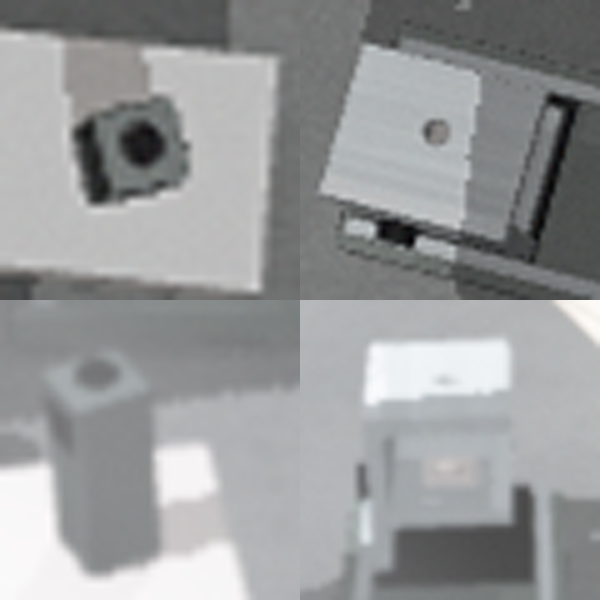

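The crop confirms the large probe in the block, with its handle top centre at about (391.6,248.8) and a yaw of about 14°. The hole shows clearly in the upper plate at about (243.2,206.3), so I'll go above the probe.

Request:
{"method": "jog_arm", "body": {
  "moves": [
    [0,0,1.85,11,-6.88,0.6,-1],
    [0,0,1.85,11,-6.88,0.6,-1],
    [0,0,1.85,11,-6.88,0.6,-1],
    [0,0,1.85,11,-6.88,0.6,-1],
    [0,0,1.85,11,-6.88,0.6,-1]
  ]
}}

```text
time: 1.32
tool_pos: [0.3573, -0.3444, 0.3951]
tcp_rot: [0.0, 0.993, 0.121, 0.0]
contact_force: [1.2, -0.4, 0.4]
gripper_width: 0.0882
gripper_force: 0.0
```

```bash
cat >> h.py <<'E'
from scipy.spatial.transform import Rotation as Rn
def mv(p,yaw):
    s=bot.sense(); q=s["tcp_rot"]; R=Rn.from_quat([q[1],q[2],q[3],q[0]]); a=np.radians(yaw)
    T=Rn.from_matrix(np.array([[np.cos(a),np.sin(a),0],[np.sin(a),-np.cos(a),0],[0,0,-1]]))
    print("t",s["time"],"pos",np.round(s["tool_pos"],4),"F",np.round(s["contact_force"],2),"w",s["gripper_width"])
    print("turn",np.round(np.degrees((R.inv()*T).as_rotvec())/6,3),"shift",np.round(R.as_matrix().T@(np.array(p)-s["tool_pos"])/.03,3))
E
python3 -c "
from h import *
mv([.4556,-.1942,.385],14)"
```

```text
t 1.3167 pos [ 0.3573 -0.3444  0.3951] F [ 1.24 -0.35  0.42] w 0.08824619510450578
turn [ 0.003 -0.002 -0.01 ] shift [ 4.385 -4.07   0.337]
```

Request:
{"method": "jog_arm", "body": {
  "moves": [
    [0,0,0,4.38,-4.07,0.3,-1],
    [0,0,0,4.38,-4.07,0.3,-1],
    [0,0,0,4.38,-4.07,0.3,-1],
    [0,0,0,4.38,-4.07,0.3,-1],
    [0,0,0,4.38,-4.07,0.3,-1]
  ]
}}

```text
time: 1.73
tool_pos: [0.4564, -0.1916, 0.386]
tcp_rot: [-0.001, 0.992, 0.124, 0.001]
contact_force: [-0.2, -0.2, -0.9]
gripper_width: 0.088
gripper_force: 0.0
```

```bash
python3 -c "
from h import *
mv([.4556,-.1942,.275],14)
im=bot.grab_frame('side');t=bot.grab_frame('top')
cv2.imwrite('pics/a1.png',np.vstack([cv2.resize(im[120:320,180:420],(640,300) if 0 else (360,300)),cv2.resize(t[170:330,300:492],(360,300))]))"
```

```text
t 1.7333 pos [ 0.4564 -0.1916  0.386 ] F [-0.16 -0.15 -0.95] w 0.08803329048470608
turn [-0.012 -0.012  0.031] shift [-0.053  0.082  3.7  ]
```

View pics/a1.png

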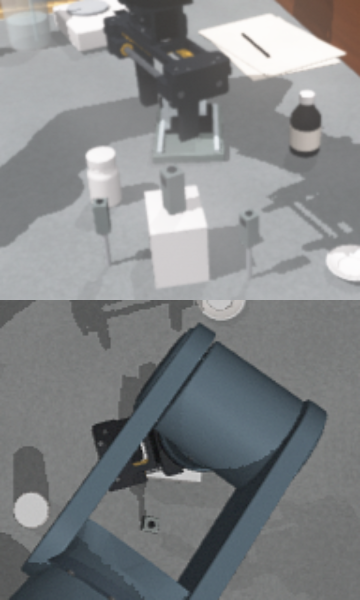

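The side view shows the open gripper above the block with the probe between the finger lines. I'll go down while still above the handle and check.

Request:
{"method": "jog_arm", "body": {
  "moves": [
    [0,0,0,0,0,1.0,-1],
    [0,0,0,0,0,1.7,-1],
    [0,0,0,0,0,1.7,-1]
  ]
}}

```text
time: 2.08
tool_pos: [0.4531, -0.1957, 0.3312]
tcp_rot: [-0.002, 0.993, 0.121, -0.003]
contact_force: [-0.2, 0.2, -0.5]
gripper_width: 0.0882
gripper_force: 0.0
```

```bash
python3 -c "
from h import *
mv([.4556,-.1942,.275],14)
im=bot.grab_frame('side')
s=bot.sense();p=s['tool_pos'];y=np.array([np.sin(np.radians(14)),-np.cos(np.radians(14)),0])
g=p-[0,0,.166]
for P in (g,g+.044*y,g-.044*y,[.4556,-.1942,.15]):
    u=proj('side',P)[0];cv2.circle(im,(int(round(u[0])),int(round(u[1]))),1,(0,0,255),-1)
cv2.imwrite('pics/a2.png',cv2.resize(im[170:320,220:380],(640,600)))"
```

```text
t 2.0833 pos [ 0.4531 -0.1957  0.3312] F [-0.22  0.24 -0.51] w 0.08823797782469646
turn [-0.049  0.046 -0.009] shift [ 0.103 -0.017  1.874]
```

View pics/a2.png

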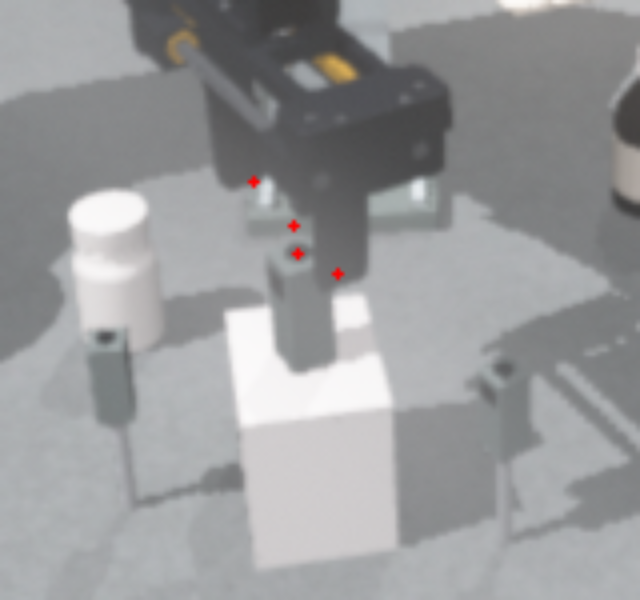

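The overlay lands on the fingertips and the handle top (side px ~(294,234)), with the probe midway between the fingers. Next is the descent.

Request:
{"method": "jog_arm", "body": {
  "moves": [
    [0,0,0,0,0,1.0,-1],
    [0,0,0,0,0,1.87,-1],
    [0,0,0,0,0,1.87,-1],
    [0,0,0,0,0,1.87,-1],
    [0,0,0,0,0,1.87,-1]
  ]
}}

```text
time: 2.55
tool_pos: [0.4554, -0.1968, 0.281]
tcp_rot: [0.001, 0.993, 0.121, 0.001]
contact_force: [0.2, -0.4, 0.3]
gripper_width: 0.088
gripper_force: 0.0
```

```bash
python3 -c "
from h import *
mv([.4556,-.1942,.275],14)"
```

```text
t 2.55 pos [ 0.4554 -0.1968  0.281 ] F [ 0.17 -0.44  0.27] w 0.08802816487849258
turn [ 0.019 -0.015 -0.009] shift [ 0.027 -0.082  0.201]
```

Request:
{"method": "jog_arm", "body": {
  "moves": [
    [0,0,0,0,-0.05,0.15,-1],
    [0,0,0,0,-0.05,0.15,-1],
    [0,0,0,0,-0.05,0.15,0.3],
    [0,0,0,0,-0.05,0.15,1],
    [0,0,0,0,-0.05,0.15,1]
  ]
}}

```text
time: 2.97
tool_pos: [0.4546, -0.1944, 0.2749]
tcp_rot: [0.0, 0.993, 0.122, 0.0]
contact_force: [-0.4, 0.1, -0.9]
gripper_width: 0.0701
gripper_force: 0.0
```

Request:
{"method": "jog_arm", "body": {
  "moves": [
    [0,0,0,0,0,0,1],
    [0,0,0,0,0,0,1],
    [0,0,0,0,0,0,1],
    [0,0,0,0,0,0,1],
    [0,0,0,0,0,0,1]
  ]
}}

```text
time: 3.38
tool_pos: [0.4544, -0.1943, 0.2745]
tcp_rot: [-0.0, 0.993, 0.122, -0.0]
contact_force: [-0.5, -0.8, -1.3]
gripper_width: 0.0368
gripper_force: 0.0
```

Request:
{"method": "jog_arm", "body": {
  "moves": [
    [0,0,0,0,0,0,1],
    [0,0,0,0,0,0,1],
    [0,0,0,0,0,0,1],
    [0,0,0,0,0,0,1],
    [0,0,0,0,0,0,1]
  ]
}}

```text
time: 3.8
tool_pos: [0.4545, -0.1944, 0.2745]
tcp_rot: [0.0, 0.993, 0.122, 0.0]
contact_force: [0.2, -0.3, -0.4]
gripper_width: 0.0236
gripper_force: 30.0
```

```bash
python3 -c "
from h import *
mv([.4556,-.1942,.275],14);s=bot.sense();print(s['gripper_force'],s['moment'])"
```

```text
t 3.8 pos [ 0.4545 -0.1944  0.2745] F [ 0.19 -0.32 -0.42] w 0.02360701142162782
turn [ 0.001 -0.001 -0.003] shift [ 0.038  0.004 -0.017]
29.971187262854073 [-0.06070466 -0.05275252  0.0428417 ]
```

Gripped at 23.6 mm with 30 N. Lifting straight up.

Request:
{"method": "jog_arm", "body": {
  "moves": [
    [0,0,0,0,0,-0.5,1],
    [0,0,0,0,0,-1.3,1],
    [0,0,0,0,0,-2.2,1],
    [0,0,0,0,0,-3.1,1],
    [0,0,0,0,0,-4.0,1]
  ]
}}

```text
time: 4.22
tool_pos: [0.4541, -0.1941, 0.3952]
tcp_rot: [-0.0, 0.993, 0.122, -0.0]
contact_force: [-0.4, 0.5, -1.8]
gripper_width: 0.0234
gripper_force: 30.0
```

Request:
{"method": "jog_arm", "body": {
  "moves": [
    [0,0,0,0,0,-0.7,1],
    [0,0,0,0,0,-0.85,1],
    [0,0,0,0,0,-0.85,1]
  ]
}}

```text
time: 4.47
tool_pos: [0.4547, -0.1944, 0.4212]
tcp_rot: [0.001, 0.993, 0.122, 0.001]
contact_force: [0.3, -0.2, -1.4]
gripper_width: 0.0233
gripper_force: 30.0
```

```bash
python3 -c "
from h import *
mv([.5585,.1470,.42],14)
print('pos check'); s=bot.sense(); print(s['gripper_width'],s['gripper_force'])"
```

```text
t 4.4667 pos [ 0.4547 -0.1944  0.4212] F [ 0.3  -0.16 -1.39] w 0.023255018848734956
turn [ 0.021 -0.018 -0.002] shift [  6.11  -10.207   0.027]
pos check
0.023255018848734956 30.014516222581733
```

Request:
{"method": "jog_arm", "body": {
  "moves": [
    [0,0,0,0.4,-0.67,0,1],
    [0,0,0,1.1,-1.84,0,1],
    [0,0,0,1.75,-2.92,0,1],
    [0,0,0,2.4,-4.01,0,1],
    [0,0,0,3.05,-5.1,0,1]
  ]
}}

```text
time: 4.88
tool_pos: [0.5058, -0.022, 0.4174]
tcp_rot: [-0.001, 0.993, 0.121, -0.002]
contact_force: [0.7, -1.0, -1.1]
gripper_width: 0.024
gripper_force: 30.0
```

Request:
{"method": "jog_arm", "body": {
  "moves": [
    [0,0,0,0.7,-1.17,0,1],
    [0,0,0,1.4,-2.34,0,1],
    [0,0,0,2.1,-3.51,0,1],
    [0,0,0,2.75,-4.6,0,1],
    [0,0,0,3.05,-5.1,0,1]
  ]
}}

```text
time: 5.3
tool_pos: [0.5578, 0.1508, 0.417]
tcp_rot: [-0.001, 0.992, 0.123, -0.002]
contact_force: [-0.8, -0.8, -1.5]
gripper_width: 0.024
gripper_force: 30.0
```

Request:
{"method": "jog_arm", "body": {
  "moves": [
    [0,0,0,0,0,0.3,1],
    [0,0,0,0,0,0.7,1],
    [0,0,0,0,0,0.7,1],
    [0,0,0,0,0,0.7,1],
    [0,0,0,0,0,0.7,1]
  ]
}}

```text
time: 5.72
tool_pos: [0.5579, 0.1455, 0.3983]
tcp_rot: [0.0, 0.993, 0.121, -0.001]
contact_force: [0.3, -0.0, -1.4]
gripper_width: 0.0239
gripper_force: 30.0
```

```bash
python3 -c "
from h import *
mv([.558,.1470,.39],14)
im=bot.grab_frame('side');t=bot.grab_frame('top')
cv2.imwrite('pics/side3.png',im);cv2.imwrite('pics/top3.png',t)
a=cv2.resize(im[90:230,250:370],(480,560),interpolation=cv2.INTER_CUBIC)
b=cv2.resize(t[165:255,200:250+50],(300,270),interpolation=cv2.INTER_CUBIC)
o=np.zeros((560,780,3),np.uint8);o[:,:480]=a;o[:270,480:]=b
cv2.imwrite('pics/a3.png',o)
print(proj('side',[[.558,.147,.115],[.558,.147,.125]]))"
```

```text
t 5.7167 pos [0.5579 0.1455 0.3983] F [ 0.31 -0.01 -1.4 ] w 0.02387673981897646
turn [-0.001  0.013 -0.021] shift [ 0.015 -0.048  0.275]
[[304.16750905 167.35108805]
 [303.97824208 163.86982053]]
```

View pics/a3.png

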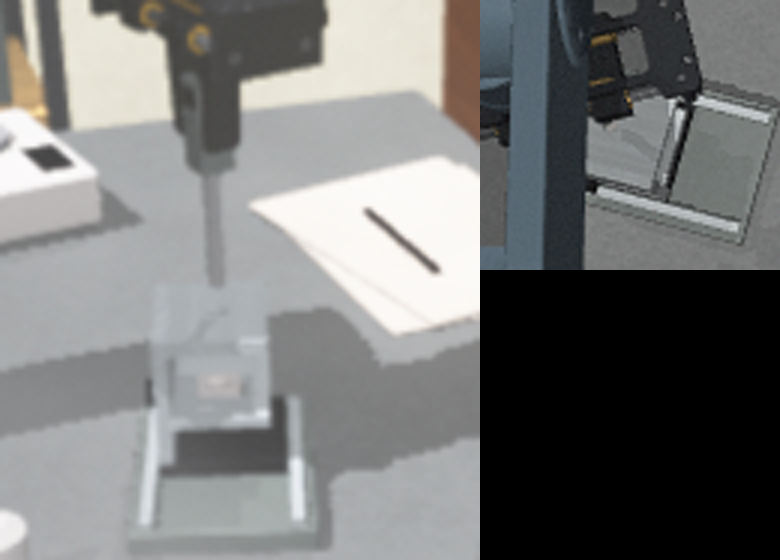

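The side view shows the shaft tip at about (304,160.5), directly over the hole at about (304,167). The tip is about 18 mm above the plate. I'll come down to just above it.

Request:
{"method": "jog_arm", "body": {
  "moves": [
    [0,0,0,0,-0.02,0.3,1],
    [0,0,0,0,-0.03,0.5,1],
    [0,0,0,0,-0.03,0.5,1],
    [0,0,0,0,-0.03,0.5,1],
    [0,0,0,0,-0.03,0.5,1]
  ]
}}

```text
time: 6.23
tool_pos: [0.5579, 0.1477, 0.3839]
tcp_rot: [-0.0, 0.993, 0.122, -0.0]
contact_force: [-0.7, -0.0, -1.6]
gripper_width: 0.0236
gripper_force: 30.0
```

```bash
python3 -c "
from h import *
mv([.5575,.1470,.382],14)"
```

```text
t 6.2333 pos [0.5579 0.1477 0.3839] F [-0.7  -0.02 -1.55] w 0.023609213722932215
turn [-0.     0.001 -0.002] shift [-0.017  0.02   0.065]
```

Request:
{"method": "jog_arm", "body": {
  "moves": [
    [0,0,0,-0.01,0.02,0.05,1],
    [0,0,0,-0.01,0.02,0.1,1],
    [0,0,0,-0.01,0.02,0.14,1],
    [0,0,0,-0.01,0.02,0.17,1],
    [0,0,0,-0.01,0.02,0.17,1]
  ]
}}

```text
time: 6.65
tool_pos: [0.5576, 0.147, 0.3786]
tcp_rot: [0.0, 0.993, 0.122, -0.0]
contact_force: [0.1, 0.3, -1.9]
gripper_width: 0.0235
gripper_force: 30.0
```

Request:
{"method": "jog_arm", "body": {
  "moves": [
    [0,0,0,0,0,0.02,1],
    [0,0,0,0,0,0.04,1],
    [0,0,0,0,0,0.06,1],
    [0,0,0,0,0,0.06,1]
  ]
}}

```text
time: 6.98
tool_pos: [0.5577, 0.147, 0.377]
tcp_rot: [-0.0, 0.993, 0.122, -0.0]
contact_force: [-0.4, -0.6, -2.0]
gripper_width: 0.0235
gripper_force: 30.0
```

Request:
{"method": "jog_arm", "body": {
  "moves": [
    [0,0,0,0,0,0.03,1],
    [0,0,0,0,0,0.06,1],
    [0,0,0,0,0,0.1,1],
    [0,0,0,0,0,0.1,1]
  ]
}}

```text
time: 7.32
tool_pos: [0.5576, 0.147, 0.3737]
tcp_rot: [-0.0, 0.993, 0.122, -0.0]
contact_force: [0.3, 0.5, -1.0]
gripper_width: 0.0238
gripper_force: 30.0
```

Request:
{"method": "jog_arm", "body": {
  "moves": [
    [0,0,0,0,0,0.04,1],
    [0,0,0,0,0,0.08,1],
    [0,0,0,0,0,0.12,1],
    [0,0,0,0,0,0.12,1]
  ]
}}

```text
time: 7.65
tool_pos: [0.5576, 0.147, 0.3701]
tcp_rot: [-0.0, 0.993, 0.122, -0.0]
contact_force: [0.0, 0.1, -1.5]
gripper_width: 0.0235
gripper_force: 30.0
```

Request:
{"method": "jog_arm", "body": {
  "moves": [
    [0,0,0,0,0,0.1,1],
    [0,0,0,0,0,0.25,1],
    [0,0,0,0,0,0.4,1],
    [0,0,0,0,0,0.55,1],
    [0,0,0,0,0,0.6,1]
  ]
}}

```text
time: 8.07
tool_pos: [0.5574, 0.147, 0.3512]
tcp_rot: [-0.0, 0.993, 0.122, -0.001]
contact_force: [0.4, 0.8, -2.1]
gripper_width: 0.0241
gripper_force: 30.0
```

Request:
{"method": "jog_arm", "body": {
  "moves": [
    [0,0,0,0,0,0.15,1],
    [0,0,0,0,0,0.35,1],
    [0,0,0,0,0,0.5,1],
    [0,0,0,0,0,0.6,1],
    [0,0,0,0,0,0.6,1]
  ]
}}

```text
time: 8.48
tool_pos: [0.5574, 0.147, 0.3334]
tcp_rot: [-0.0, 0.993, 0.122, -0.001]
contact_force: [0.6, -0.5, -2.0]
gripper_width: 0.0239
gripper_force: 30.0
```

```bash
python3 -c "
from h import *
mv([.5575,.1470,.3265],14); print(bot.sense()['moment'])
im=bot.grab_frame('side')
a=cv2.resize(im[110:220,260:350],(540,600) if 0 else (490,600),interpolation=cv2.INTER_CUBIC)
cv2.imwrite('pics/a4.png',a)"
```

```text
t 8.4833 pos [0.5574 0.147  0.3334] F [ 0.59 -0.52 -2.05] w 0.023877636203586843
turn [-0.003  0.016 -0.003] shift [0.004 0.001 0.23 ]
[-0.0293495   0.02337561 -0.00892368]
```

View pics/a4.png

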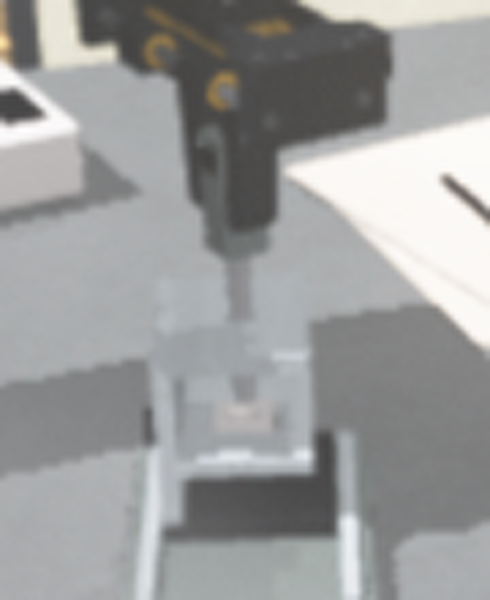

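The shaft passes through the upper plate, and its tip shows at about px (304.5,182) just above the white bush at about (304.5,186). I'll feel into the bush slowly.

Request:
{"method": "jog_arm", "body": {
  "moves": [
    [0,0,0,0,0,0.05,1],
    [0,0,0,0,0,0.1,1],
    [0,0,0,0,0,0.15,1],
    [0,0,0,0,0,0.2,1],
    [0,0,0,0,0,0.2,1]
  ]
}}

```text
time: 8.95
tool_pos: [0.5576, 0.147, 0.3282]
tcp_rot: [-0.0, 0.993, 0.122, -0.0]
contact_force: [-0.6, -0.5, -1.3]
gripper_width: 0.0241
gripper_force: 30.0
```

Request:
{"method": "jog_arm", "body": {
  "moves": [
    [0,0,0,0,0,0.02,1],
    [0,0,0,0,0,0.04,1],
    [0,0,0,0,0,0.06,1],
    [0,0,0,0,0,0.06,1]
  ]
}}

```text
time: 9.28
tool_pos: [0.5577, 0.147, 0.3266]
tcp_rot: [-0.0, 0.993, 0.122, -0.0]
contact_force: [0.1, -0.2, -1.8]
gripper_width: 0.024
gripper_force: 30.0
```

Request:
{"method": "jog_arm", "body": {
  "moves": [
    [0,0,0,0,0,0.02,1],
    [0,0,0,0,0,0.04,1],
    [0,0,0,0,0,0.06,1],
    [0,0,0,0,0,0.06,1]
  ]
}}

```text
time: 9.62
tool_pos: [0.5575, 0.147, 0.3247]
tcp_rot: [-0.0, 0.993, 0.122, -0.0]
contact_force: [-0.8, 0.5, -1.8]
gripper_width: 0.0235
gripper_force: 30.0
```

Request:
{"method": "jog_arm", "body": {
  "moves": [
    [0,0,0,0,0,0.03,1],
    [0,0,0,0,0,0.06,1],
    [0,0,0,0,0,0.08,1],
    [0,0,0,0,0,0.08,1]
  ]
}}

```text
time: 9.95
tool_pos: [0.5576, 0.147, 0.3222]
tcp_rot: [-0.0, 0.993, 0.122, -0.0]
contact_force: [-1.0, 0.5, -1.6]
gripper_width: 0.0237
gripper_force: 30.0
```

Request:
{"method": "jog_arm", "body": {
  "moves": [
    [0,0,0,0,0,0.03,1],
    [0,0,0,0,0,0.06,1],
    [0,0,0,0,0,0.09,1],
    [0,0,0,0,0,0.1,1]
  ]
}}

```text
time: 10.28
tool_pos: [0.5576, 0.147, 0.3193]
tcp_rot: [-0.0, 0.993, 0.122, -0.0]
contact_force: [-0.9, 0.7, -0.8]
gripper_width: 0.0235
gripper_force: 30.0
```

Request:
{"method": "jog_arm", "body": {
  "moves": [
    [0,0,0,0,0,0.08,1],
    [0,0,0,0,0,0.2,1],
    [0,0,0,0,0,0.33,1],
    [0,0,0,0,0,0.46,1],
    [0,0,0,0,0,0.5,1]
  ]
}}

```text
time: 10.7
tool_pos: [0.5576, 0.147, 0.3035]
tcp_rot: [0.0, 0.993, 0.122, -0.0]
contact_force: [-0.9, 0.6, -1.8]
gripper_width: 0.0238
gripper_force: 30.0
```

Request:
{"method": "jog_arm", "body": {
  "moves": [
    [0,0,0,0,0,0.03,1],
    [0,0,0,0,0,0.05,1],
    [0,0,0,0,0,0.07,1],
    [0,0,0,0,0,0.07,1]
  ]
}}

```text
time: 11.03
tool_pos: [0.5577, 0.147, 0.3023]
tcp_rot: [-0.0, 0.993, 0.122, -0.0]
contact_force: [-1.2, 0.6, -1.9]
gripper_width: 0.0239
gripper_force: 30.0
```

Request:
{"method": "jog_arm", "body": {
  "moves": [
    [0,0,0,0,0,0.01,1],
    [0,0,0,0,0,0.02,1],
    [0,0,0,0,0,0.03,1],
    [0,0,0,0,0,0.03,1]
  ]
}}

```text
time: 11.37
tool_pos: [0.5577, 0.1471, 0.3015]
tcp_rot: [-0.0, 0.993, 0.122, 0.0]
contact_force: [-2.0, 0.7, -0.6]
gripper_width: 0.0238
gripper_force: 30.0
```

Request:
{"method": "jog_arm", "body": {
  "moves": [
    [0,0,0,0,0,0.01,1],
    [0,0,0,0,0,0.02,1],
    [0,0,0,0,0,0.03,1],
    [0,0,0,0,0,0.03,1]
  ]
}}

```text
time: 11.7
tool_pos: [0.5577, 0.147, 0.3005]
tcp_rot: [-0.0, 0.993, 0.122, 0.0]
contact_force: [-2.0, 0.2, -0.3]
gripper_width: 0.0238
gripper_force: 30.0
```

Request:
{"method": "jog_arm", "body": {
  "moves": [
    [0,0,0,0,0,0.01,1],
    [0,0,0,0,0,0.02,1],
    [0,0,0,0,0,0.03,1],
    [0,0,0,0,0,0.03,1]
  ]
}}

```text
time: 12.03
tool_pos: [0.5577, 0.147, 0.2996]
tcp_rot: [0.0, 0.993, 0.122, -0.0]
contact_force: [-0.9, 0.3, -1.1]
gripper_width: 0.0235
gripper_force: 30.0
```

Request:
{"method": "jog_arm", "body": {
  "moves": [
    [0,0,0,0,0,0.01,1],
    [0,0,0,0,0,0.02,1],
    [0,0,0,0,0,0.02,1]
  ]
}}

```text
time: 12.28
tool_pos: [0.5577, 0.147, 0.2995]
tcp_rot: [0.0, 0.993, 0.122, 0.0]
contact_force: [-4.8, 0.1, 4.3]
gripper_width: 0.024
gripper_force: 30.0
```

Request:
{"method": "jog_arm", "body": {
  "moves": [
    [0,0,0,0,0,0.01,1],
    [0,0,0,0,0,0.02,1],
    [0,0,0,0,0,0.02,1]
  ]
}}

```text
time: 12.53
tool_pos: [0.5577, 0.1471, 0.2995]
tcp_rot: [0.0, 0.993, 0.122, 0.0]
contact_force: [-5.8, 0.1, 7.5]
gripper_width: 0.0239
gripper_force: 30.1
```

The shoulder met the plate at TCP z = 0.2995 with 7.5 N, as predicted. Ease off and release.

Request:
{"method": "jog_arm", "body": {
  "moves": [
    [0,0,0,0,0,-0.02,1],
    [0,0,0,0,0,-0.02,-0.2],
    [0,0,0,0,0,-0.02,-0.2],
    [0,0,0,0,0,-0.02,-0.2],
    [0,0,0,0,0,-0.02,-0.2]
  ]
}}

```text
time: 12.95
tool_pos: [0.558, 0.147, 0.2991]
tcp_rot: [0.0, 0.993, 0.122, 0.0]
contact_force: [-0.3, 0.3, -0.7]
gripper_width: 0.0485
gripper_force: 0.0
```

Request:
{"method": "jog_arm", "body": {
  "moves": [
    [0,0,0,0,0,0,-0.2],
    [0,0,0,0,0,0,-0.2],
    [0,0,0,0,0,0,-0.2],
    [0,0,0,0,0,0,-0.2],
    [0,0,0,0,0,0,-0.2]
  ]
}}

```text
time: 13.37
tool_pos: [0.5577, 0.147, 0.2991]
tcp_rot: [0.0, 0.993, 0.122, 0.0]
contact_force: [0.4, -0.4, -0.8]
gripper_width: 0.0531
gripper_force: 0.0
```

Request:
{"method": "jog_arm", "body": {
  "moves": [
    [0,0,0,0,0,-0.4,-0.2],
    [0,0,0,0,0,-1.2,-0.2],
    [0,0,0,0,0,-2.2,-0.2],
    [0,0,0,0,0,-3.2,-0.2],
    [0,0,0,0,0,-4,-0.2]
  ]
}}

```text
time: 13.78
tool_pos: [0.5578, 0.1471, 0.4225]
tcp_rot: [0.0, 0.993, 0.122, 0.001]
contact_force: [0.1, 0.3, 0.3]
gripper_width: 0.053
gripper_force: 0.0
```

```bash
python3 -c "
from h import *
mv([.5575,.1470,.42],14)
im=bot.grab_frame('side')
print(proj('side',[[.558,.147,.115],[.558,.147,.175]]))
cv2.imwrite('pics/a5.png',cv2.resize(im[90:240,220:400],(720,600),interpolation=cv2.INTER_CUBIC))"
```

```text
t 13.7833 pos [0.5578 0.1471 0.4225] F [0.07 0.33 0.32] w 0.05296674341457527
turn [ 0.004 -0.024 -0.002] shift [-0.01   0.001  0.084]
[[304.16750905 167.35108805]
 [303.00617038 145.99009439]]
```

View pics/a5.png

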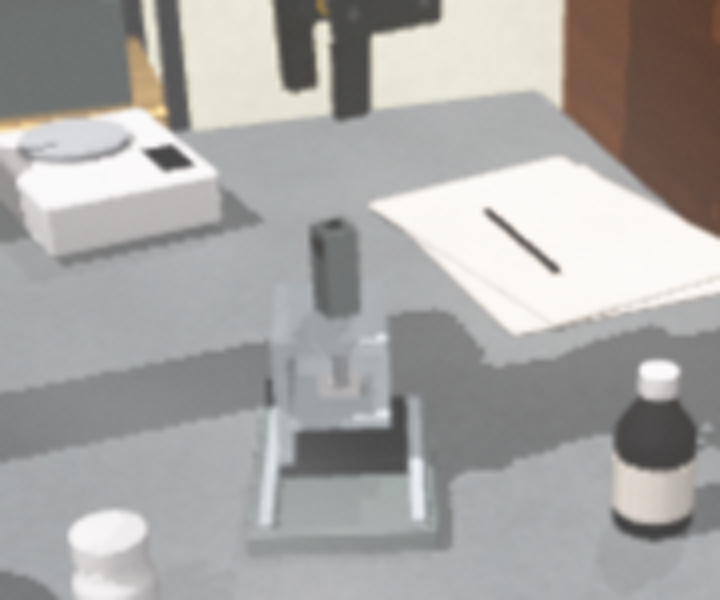

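The handle stands upright on the upper plate with its top at about px (303.5,145.6), against a prediction of (303,146) for fully seated. The shaft passes through the bush, and the gripper is clear.

```bash
python3 -c "
from workcell import bot
print(bot.job_done())"
```

```text
the job is handed in; nothing more can be done
None
```

The salinity probe is threaded through both plates with its shoulder resting on the upper plate; it is released and the job is handed in (about 14 s used, contact force read no higher than about 10 N).

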